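# Next dose of syrup

## Task

The blue bowl under the amber syrup pump has had its syrup: move it to the white tray, stand the orange cup on the shelf under the same spout, press that pump's head all the way down and let it spring fully back up, then stand the cup on the tray too. Keep bowl and cup upright and set them down without dropping them; never press the amber pump unless the cup is under its spout, leave the green pump unpressed, and do not shift or tip anything else.

Things in the scene. Friction and masses are not known exactly. Their poses are not given: they have to be found in the camera images.
- cup: orange plastic measuring cup, the thing to be dosed: rim diameter 80 mm, base 66 mm, 70 mm tall, 90 g. Origin at the centre of its underside, z up; its straight flat handle points along the cup's own -x: 16 mm wide, 10 mm thick, centred 60 mm above the underside, running from the wall out to 131 mm from the cup's axis (grip it from above about 85 mm from the axis). It starts upright on the wooden board.
- bowl: small blue ceramic bowl with a stick handle: rim diameter 110 mm, base 66 mm, 50 mm tall, 240 g. Origin at the centre of its underside, z up; the handle points along the bowl's own -x: 20 mm wide, 14 mm thick, centred 42 mm above the underside, running from the wall out to 127 mm from the bowl's axis (grip about 88 mm from the axis). It starts upright on the shelf under the amber spout.
- amber_bottle: amber syrup bottle, fixed: 82 mm diameter (90 mm over the strap), strapped in a steel stand with a 94 mm square foot plate 4 mm thick. Origin on the shelf on the bottle's axis, z up; the spout reaches out along its own -x. White pump head and spout on top.
- amber_press (a point): centre of the top face of the amber pump's round white head (38 mm diameter), 232 mm above the shelf when up; moves down with the head
- amber_spout (a point): mouth of the amber pump's spout, 115 mm from the bottle's axis, 165 mm above the shelf when up; moves down with the head. The spout is a 12 mm tube: level from the head at 223 mm height, then straight down to this mouth
- amber_head (a joint): how far the amber pump head is pressed: 0 up, 0.018 m fully down; a spring pushes it up with 5 N at the top and 11 N at the bottom
- green_bottle: green syrup bottle, fixed, the same pump, not to be pressed; same size and axes as the amber one (head top 232 mm high, spout 115 mm out along its own -x)
- green_head (a joint): how far the green pump head is pressed: 0 up, 0.018 m fully down
- tray: round white enamel tray with a blue edge, fixed: 280 mm across at the rim, 266 mm at the foot, rim 15 mm high and 3 mm thick, floor 4 mm thick. Origin at the centre of its underside on the shelf
- board: round wooden board, fixed, 280 mm across, 14 mm thick; origin at the centre of its underside on the shelf
- beaker: terracotta beaker without handle standing on the tray, 68 mm across, 75 mm tall, to be left where it is; origin at the centre of its underside
- tumbler: green glass tumbler standing on the shelf in front of the green pump, 66 mm across, 75 mm tall, to be left; origin at the centre of its underside
- jar: amber glass jar with red lid standing behind the tray, 68 mm across, 85 mm tall, to be left; origin at the centre of its underside
- shaker: white salt shaker with steel top standing on the board behind the cup, 44 mm across, 78 mm tall, to be left; origin at the centre of its underside
- spoon: steel teaspoon lying on the shelf behind the board, 147 mm long, 31 mm wide at the bowl, 7 mm high, to be left; origin on the shelf under its middle, its bowl towards its own +x
- rack: white plastic plate rack, fixed, at the back: 156 mm (x) by 130 mm (y), uprights to 110 mm; origin at the centre of its underside. Fixed canisters and a spice crate, up to 190 mm tall, stand on both sides of it along the back edge; a kettle (left, 235 mm tall) and a washing-up tub (right, 130 mm) stand at the far sides
- plate0: white enamel plate, 180 mm diameter, 16 mm thick, standing upright in the rack's slot nearest its -y end, to be left; origin at the lowest point of its rim, disc axis along y
- plate1: the same plate in the middle slot, to be left
- plate2: the same plate in the slot nearest the rack's +y end, to be left
Mind the look-alikes: they are no part of the job. Of the things like the bowl, leave any that is purple; of the rest the larger one is meant.

How it is judged:
By the outcome, as a careful person would: the job done as asked, in the order asked, and still so for the second after the job is handed in, with the robot touching nothing.
It also fails if it takes over 72 s, if anything falls off the work surface, if the arm or the gripper's body presses on something with over 40 N, if the wrist force passes 120 N, or if a joint passes its speed limit or range.

## Robot

A 6-joint arm with a two-finger parallel gripper is mounted at the origin on the work surface. World frame = base frame: x ahead of the robot, y to its left, z up, the work surface at z = 0. Lengths are in m, angles in degrees, forces in N, time in s.
With the tool pointing down it reaches from about 0.325 to 0.85 m from the base axis. Payload 15.5 kg.
Tool frame: the origin (TCP) lies midway between the tips of the shut fingers; the grasp point (between the pads) lies 19 mm behind it; z points along the fingers, y is the direction in which the jaws open and shut (so a half turn about z gives the same grasp; the last joint's range is limited). The gripper opens to 91 mm and grips with 3 to 60 N. Pads are 32 mm wide; open, the fingers measure 118 mm over their backs; the gripper's body (76 mm by 178 mm) begins 60 mm behind the grasp point.
Start: joints at [60.132, 28.281, 77.091, -0, 74.628, -5.472], TCP at [0.258, 0.569, 0.214] pointing down, gripper open.
Joint ranges: [-166.48, 166.48], [-47.26, 123.95], [12.59, 153.08], [-70.14, 250.14], [6.76, 159.57], [-176.63, 176.63]. Speed limits (degrees/s): [108.29, 108.29, 147.25, 172.46, 172.46, 172.46].

## Interface

Orientations are given as [roll, pitch, yaw] about the fixed x, y, z axes, in that order (R = Rz(yaw) Ry(pitch) Rx(roll)).
In Python, from workcell import * gives the robot as it stands.
- The arm moves only by the tool jog_arm, never from a script. Its argument "commands" is a list of rows, each a list of 3 entries, a list of its own where there are three numbers: the turn, a rotation vector about the tool's x, y, z normalised to -1 to 1, where 1 is 180 degrees, then the shift along the tool's x, y, z normalised to -1 to 1, where 1 is 0.5 m, then the opening, from -1 (shut) to 1 (fully open), so that 0 is half open. A call has 1 to 12 rows; each row is the pose to reach, as a shift and turn from the pose measured when the call began, along the tool's axes at that moment, turning the shorter way round; what a row does not reach only later rows make up. A row lasts 1/10 s, in which the tool goes at most 50 mm and 8.59 degrees, less where a joint would pass 70% of its speed; a pose out of reach is approached as far as the arm can. A call with a number of a shift or a turn outside -1 to 1 is refused whole. A call with a gripper value outside its range is refused whole. The fingers move at their own pace and stop on an object; "newtons" is the grip in N (left out, the last holds). Time passes only in rows, so rows that repeat a pose let the fingers close. It gives the time, the measured TCP pose, the force and the opening at its end, in the units of the state.
- get_obs(): the state, without advancing time (a new reading comes with each control period).
- capture(name): name is "side" or "top" or "wrist"; returns a dict with "frame" (480x640x3 uint8, red, green, blue), "fx", "fy", "cx", "cy" (pixels), "view" (4x4, takes a point from world to camera coordinates); the wrist camera has in their place "T_tool_cam" (4x4, takes a point from camera to tool coordinates, whose origin is the TCP and whose axes are the flange's). Camera axes: x right, y up, looking along -z (the intrinsics and any distortion apply to the point x, -y, -z); pixel columns grow to the right and rows downward; lengths in m; the calibration is good to about 2 mm. A picture is of the moment at which its call begins: read the wrist's pose just before it. There is no depth.
- hand_in(): hands the job in, once; it reports no verdict.
Trained networks look in the newest picture that a camera, given by its name, has taken for a name from the list of things; names that differ only in an ending like _2 or _b are one class to them, and where a whole thing is asked for, a point or a joint stands for the part that bears it (a point fixed in the world has none). Each returns a list of dicts, best first, with "confidence" (0 to 1); they miss things now and then, are a little off and sometimes report something else, mostly with a low value. They report only what shows in the picture. A call takes as long as a camera call. They do not tell look-alikes from the thing itself.
- recognise(name, camera): "extent" ([centre column, centre row, width, height] in pixels, round what is visible of it).
- regions_of(name, camera): "pixels" (480x640 bool, what is visible of it) and "extent" ([centre column, centre row, width, height] in pixels, round what is visible of it).
The state is a dict: "clock": time; "q": joint angles; "dq": joint speeds; "effort": joint torques, N m; "tool_pos": TCP position; "tool_rot": TCP orientation; "ft_force": force on the tool from outside, world axes, zero at the start; "torque": the same for the moment, N m; "grip_width": finger opening in m.
Only numpy, scipy, OpenCV 4.12 (cv2) and the standard library are available. Lean on these libraries where they do the work, as an engineer would, in place of code of your own. Each camera call takes 0.05 s, during which the arm holds its last target. There are 200 camera calls.

## Working session

There is one attempt and no reset: what is moved stays moved. The work goes in short steps, Python scripts to look and compute and a tool call to move; the robot and the scene stay as the last step left them, time stands still between calls to the robot, and variables do not carry over. Pictures are saved under pics/ and viewed, about 8 in all and at most 12, crops included, and the job is handed in when it is done.

Besides the shell and the picture viewer there is one more tool, called in YAML: its name, and indented under it one key for each argument. jog_arm: Moves the arm, as the interface text tells. Scaled input: -1 to 1 covers 0.5 m each way for a shift and 180 degrees each way for a turn. Its arguments: {"type":"object","properties":{"commands":{"type":"array","items":{"type":"array"}},"newtons":{"type":"number"}},"required":["commands"]}

```bash
mkdir -p pics; ls
python3 - <<'E'
from workcell import *
import cv2,numpy as np
print(get_obs())
for n in ("top","side"):
    c=capture(n); cv2.imwrite(f"pics/{n}0.png",c["frame"][:,:,::-1])
    print(n,{k:v for k,v in c.items() if k!="frame"})
    for t in ["cup","bowl","amber_bottle","amber_press","amber_spout","green_bottle","tray","board","beaker","tumbler","jar","shaker"]:
        print(t,[(round(d["confidence"],2),[round(float(x)) for x in d["extent"]]) for d in recognise(t,n)][:4])
E
```

```text
pics
{'clock': 0.0, 'q': array([ 6.01323047e+01,  2.83153201e+01,  7.71262164e+01, -3.79520863e-04,
        7.46286623e+01, -5.47074184e+00]), 'dq': array([ 0.06760397, -0.08936768, -0.03148057,  0.0593196 ,  0.08831379,
       -0.03694195]), 'effort': array([ 3.22532796e-03, -8.78846312e+01, -3.81856728e+01,  7.06979586e-02,
        5.35650796e-02, -1.28347347e-05]), 'tool_pos': array([0.2579624 , 0.56887071, 0.21333895]), 'tool_rot': array([-1.79930086e+02, -6.32842558e-03,  1.55603144e+02]), 'ft_force': array([-0.56775513,  0.43136137, -0.26662548]), 'torque': array([0.01692895, 0.03408102, 0.02794514]), 'grip_width': 0.09143921082171336}
top {'fx': 517.8450841327023, 'fy': 517.8450841327023, 'cx': 310.43914374525934, 'cy': 241.06711498459936, 'view': array([[-2.45621713e-03, -9.99995932e-01, -1.45040964e-03,
        -1.07747178e-02],
       [ 9.98273089e-01, -2.53710893e-03,  5.86890417e-02,
        -5.40956985e-01],
       [-5.86924828e-02, -1.30375188e-03,  9.98275259e-01,
        -1.51655949e+00],
       [ 0.00000000e+00,  0.00000000e+00,  0.00000000e+00,
         1.00000000e+
[... 1087 characters left out ...]
, 81, 43])]
bowl [(0.72, [241, 452, 35, 56]), (0.7, [326, 298, 67, 42]), (0.6, [194, 228, 42, 45])]
amber_bottle [(0.76, [368, 271, 67, 84]), (0.37, [366, 249, 61, 31])]
amber_press [(0.72, [281, 206, 92, 59]), (0.69, [395, 369, 20, 32]), (0.68, [366, 249, 62, 30])]
amber_spout [(0.94, [366, 248, 61, 31])]
green_bottle [(0.76, [336, 226, 58, 84]), (0.6, [281, 200, 19, 32]), (0.41, [333, 181, 17, 30])]
tray [(0.9, [281, 207, 84, 61])]
board [(0.73, [362, 398, 123, 123]), (0.53, [430, 363, 35, 52])]
beaker [(0.88, [282, 201, 21, 31]), (0.2, [363, 399, 127, 126])]
tumbler [(0.94, [277, 258, 22, 30]), (0.47, [412, 219, 54, 30])]
jar [(0.9, [333, 183, 20, 27])]
shaker [(0.97, [394, 370, 18, 29])]
```

Run:
```python
import cv2
a=cv2.imread("pics/top0.png")[120:390,120:480]
cv2.imwrite("pics/t1.png",cv2.resize(a,(800,600),interpolation=cv2.INTER_CUBIC))
a=cv2.imread("pics/side0.png")[140:480,150:510]
cv2.imwrite("pics/s1.png",cv2.resize(a,(635,600),interpolation=cv2.INTER_CUBIC))
```

```text
(no output)
```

View pics/t1.png

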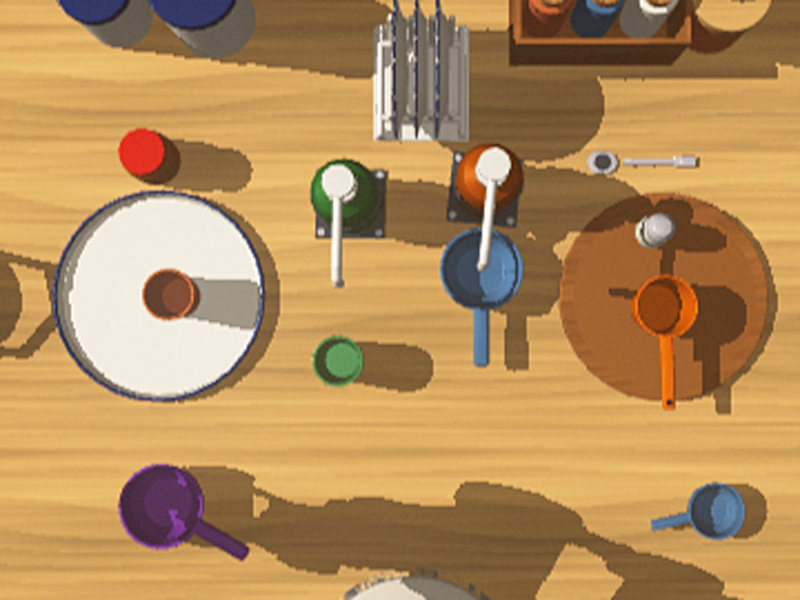

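View pics/s1.png

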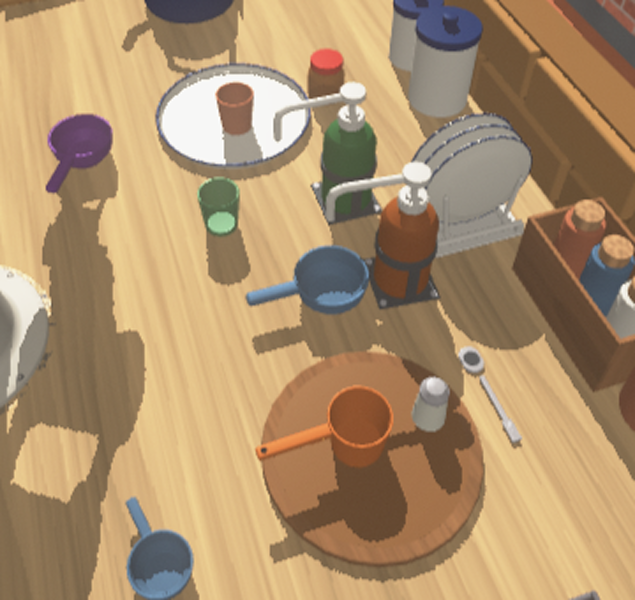

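The top crop shows the blue bowl (481,269) under the amber spout with its handle towards the robot. The cup is at (667,305) on the board, also with its handle towards the robot. The tray is at (161,296) with the beaker at its centre, and the tumbler at (338,361). The purple bowl and the small blue bowl are decoys.

```bash
cat > h.py <<'E'
import numpy as np
from workcell import *
from scipy.spatial.transform import Rotation as R
def ray(c,u,v,z,V=None):
    V=c["view"] if V is None else V
    d=V[:3,:3].T@np.array([(u-c["cx"])/c["fx"],-(v-c["cy"])/c["fy"],-1]); o=-V[:3,:3].T@V[:3,3]
    return o+d*(z-o[2])/d[2]
def proj(c,p,V=None):
    V=c["view"] if V is None else V
    q=V[:3,:3]@np.array(p)+V[:3,3]; return c["cx"]-c["fx"]*q[0]/q[2], c["cy"]+c["fy"]*q[1]/q[2]
def wristview(c,o):
    T=np.eye(4); T[:3,:3]=R.from_euler("xyz",o["tool_rot"],degrees=True).as_matrix(); T[:3,3]=o["tool_pos"]
    return np.linalg.inv(T@c["T_tool_cam"])
def plan(pos,rpy,o=None):
    o=o or get_obs(); A=R.from_euler("xyz",o["tool_rot"],degrees=True); B=R.from_euler("xyz",rpy,degrees=True)
    return np.round((A.inv()*B).as_rotvec()/np.pi,4), np.round(A.inv().apply(np.array(pos)-o["tool_pos"])/.5,4)
E
python3 - <<'E'
from h import *
c=capture("top"); s=capture("side")
for n,u,v,z in [("bowl",481,269,.05),("bowlend",481,364,.045),("ahead",494,164,.232),("aspoutelbow",485,265,.223),("cup",667,305,.084),("cupend",669,407,.079),("tray",159,296,.012),("beaker",170,294,.079),("tumbler",338,361,.075),("jar",143,153,.085),("ghead",340,183,.232),("gspout",337,282,.223),("shaker",656,230,.09),("board",668,297,.014)]:
    p=ray(c,120+u/2.2222,120+v/2.2222,z); q=proj(s,p)
    print(n,p.round(3),"side crop px",((q[0]-150)*1.765,(q[1]-140)*1.765))
o=get_obs(); print(o["tool_pos"],o["tool_rot"])
w=capture("wrist"); print(w["T_tool_cam"],w["fx"],w["cx"],w["cy"])
E
```

```text
bowl [ 0.539 -0.087  0.05 ] side crop px (np.float64(329.6727128016306), np.float64(273.1775665583757))
bowlend [ 0.415 -0.087  0.045] side crop px (np.float64(247.420745466888), np.float64(297.18322471478604))
ahead [ 0.649 -0.094  0.232] side crop px (np.float64(415.38534041671943), np.float64(170.5412862894776))
aspoutelbow [ 0.533 -0.084  0.223] side crop px (np.float64(328.64735399414724), np.float64(190.22156212081623))
cup [ 0.49  -0.322  0.084] side crop px (np.float64(359.71184770642657), np.float64(414.7733644032701))
cupend [ 0.361 -0.323  0.079] side crop px (np.float64(257.1488438889811), np.float64(450.18358857529967))
tray [0.506 0.34  0.012] side crop px (np.float64(231.67739965383313), np.float64(111.86146809590109))
beaker [0.506 0.311 0.079] side crop px (np.float64(233.8804543088801), np.float64(93.40017173762676))
tumbler [0.42  0.097 0.075] side crop px (np.float64(216.89366814882106), np.float64(191.751363263153))
jar [0.687 0.346 0.085] side crop px (np.float64(324.64789137439976), np.float64(58.62746887730746))
ghead [0.627 0.083 0.232] side crop px (np.float64(350.6724935884849), np.float64(90.89166520265705))
gspout [0.514 0.087 0.223] side crop px (np.float64(274.9110998788571), np.float64(110.38010090643006))
shaker [ 0.585 -0.308  0.09 ] side crop px (np.float64(427.6967224086283), np.float64(380.1522439581024))
board [ 0.503 -0.338  0.014] side crop px (np.float64(370.562150032374), np.float64(449.8899661639943))
[0.25815206 0.5692048  0.21391789] [-1.79999842e+02 -7.51750672e-04  1.55602399e+02]
[[ 9.47252617e-04  9.60497612e-01  2.78286616e-01  7.85960964e-02]
 [ 9.99999473e-01 -1.02029639e-03  1.17648950e-04  2.27139086e-04]
 [ 3.96936365e-04  2.78286358e-01 -9.60498072e-01 -1.70308698e-01]
 [ 0.00000000e+00  0.00000000e+00  0.00000000e+00  1.00000000e+00]] 372.54948654406945 316.3647108071037 236.83431778726853
```

Run:
```python
from h import *
print(plan([.36,.2,.21],[180,0,180])); print(plan([.41,-.087,.2],[180,0,180]))
```

```text
(array([-0.    , -0.    , -0.1355]), array([-0.4905, -0.5883,  0.0078]))
(array([-0.    , -0.    , -0.1355]), array([-0.8186, -1.0698,  0.0279]))
```

jog_arm:
  commands:
    - [[0,0,-0.1355],[-0.49,-0.588,0.008],1]
    - [[0,0,-0.1355],[-0.49,-0.588,0.008],1]
    - [[0,0,-0.1355],[-0.49,-0.588,0.008],1]
    - [[0,0,-0.1355],[-0.49,-0.588,0.008],1]
    - [[0,0,-0.1355],[-0.49,-0.588,0.008],1]
    - [[0,0,-0.1355],[-0.49,-0.588,0.008],1]
    - [[0,0,-0.1355],[-0.49,-0.588,0.008],1]
    - [[0,0,-0.1355],[-0.49,-0.588,0.008],1]
    - [[0,0,-0.1355],[-0.49,-0.588,0.008],1]

```text
clock: 2.35
tool_pos: [0.3606, 0.1971, 0.2101]
tool_rot: [-180.0, 0.0, 179.8]
ft_force: [0.5, 0.7, -0.6]
grip_width: 0.0909
```

jog_arm:
  commands:
    - [[0,0,-0.001],[-0.1,-0.57,0.02],1]
    - [[0,0,-0.001],[-0.1,-0.57,0.02],1]
    - [[0,0,-0.001],[-0.1,-0.57,0.02],1]
    - [[0,0,-0.001],[-0.1,-0.57,0.02],1]
    - [[0,0,-0.001],[-0.1,-0.57,0.02],1]
    - [[0,0,-0.001],[-0.1,-0.57,0.02],1]
    - [[0,0,-0.001],[-0.1,-0.57,0.02],1]
    - [[0,0,-0.001],[-0.1,-0.57,0.02],1]

```text
clock: 3.15
tool_pos: [0.4097, -0.0884, 0.2002]
tool_rot: [-180.0, 0.0, 179.8]
ft_force: [-0.3, 0.6, -0.7]
grip_width: 0.0911
```

```bash
cat > look.py <<'E'
import sys,cv2
from h import *
n=sys.argv[1]; thing,zh,axis=sys.argv[2],float(sys.argv[3]),float(sys.argv[4])
o=get_obs(); w=capture("wrist"); V=wristview(w,o); print(o["tool_pos"].round(4),o["tool_rot"].round(2))
im=w["frame"][:,:,::-1].copy()
for r in regions_of(thing,"wrist"):
    m=r["pixels"].astype("uint8"); print(r["confidence"],np.round(r["extent"]))
    if r["confidence"]<.4: continue
    k=cv2.findContours(m,0,2)[0]; cv2.drawContours(im,k,-1,(0,255,0),1)
    # handle: mask pixels mapped to plane at handle height, x < axis guess - 60 mm
    P=np.array([ray(w,u,v,zh,V) for v,u in np.argwhere(m)[::3]])
    H=P[P[:,0]<axis-.065]
    if len(H)>20:
        for a in np.linspace(H[:,0].min(),H[:,0].max(),6)[:-1]:
            s=H[(H[:,0]>=a)&(H[:,0]<a+.01)]
            if len(s): print("x",a.round(3),"y",s[:,1].min().round(4),s[:,1].max().round(4))
cv2.imwrite(f"pics/{n}.png",im)
E
python3 look.py w1 bowl .049 .54
```

```text
[ 0.4097 -0.0884  0.2002] [-1.7998e+02  2.0000e-02  1.7984e+02]
0.68 [317. 309. 103. 174.]
x 0.412 y -0.0977 -0.078
x 0.424 y -0.0978 -0.0779
x 0.437 y -0.097 -0.0805
x 0.449 y -0.0971 -0.0777
x 0.462 y -0.0954 -0.0786
```

View pics/w1.png

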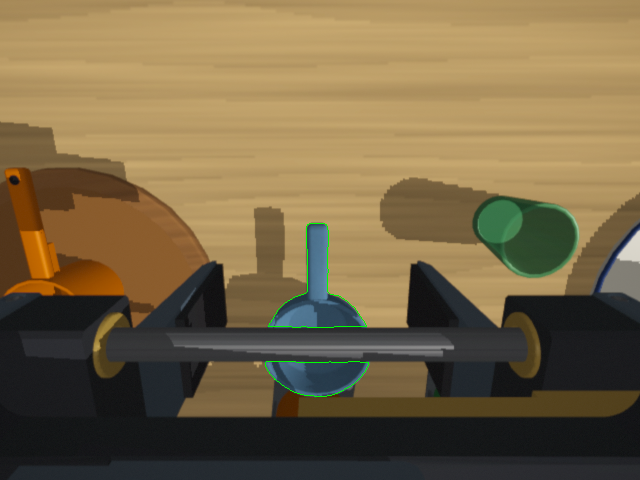

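The wrist picture shows the bowl's handle at cols 306–328, rows 222–300, centred between the fingers. The mask fits it, so I'll grasp at x 0.451, y -0.088.

jog_arm:
  commands:
    - [[0,0,-0.001],[-0.083,0.001,0.15],1]
    - [[0,0,-0.001],[-0.083,0.001,0.25],1]
    - [[0,0,-0.001],[-0.083,0.001,0.33],1]
    - [[0,0,-0.001],[-0.083,0.001,0.354],1]
    - [[0,0,-0.001],[-0.083,0.001,0.354],1]
    - [[0,0,-0.001],[-0.083,0.001,0.354],-1]
    - [[0,0,-0.001],[-0.083,0.001,0.354],-1]
    - [[0,0,-0.001],[-0.083,0.001,0.354],-1]
    - [[0,0,-0.001],[-0.083,0.001,0.354],-1]
    - [[0,0,-0.001],[-0.083,0.001,0.354],-1]
    - [[0,0,-0.001],[-0.083,0.001,0.354],-1]
    - [[0,0,-0.001],[-0.083,0.001,0.354],-1]
  newtons: 40

```text
clock: 4.45
tool_pos: [0.4509, -0.0867, 0.0234]
tool_rot: [-180.0, 0.0, -179.8]
ft_force: [-0.7, 0.4, 0.2]
grip_width: 0.0377
```

jog_arm:
  commands:
    - [[0,0,0],[0,0,0],-1]
    - [[0,0,0],[0,0,0],-1]
    - [[0,0,0],[0,0,0],-1]
    - [[0,0,0],[0,0,0],-1]
    - [[0,0,0],[0,0,0],-1]
    - [[0,0,0],[0,0,-0.01],-1]
    - [[0,0,0],[0,0,-0.02],-1]
    - [[0,0,0],[0,0,-0.03],-1]
    - [[0,0,0],[0,0,-0.03],-1]

```text
clock: 5.35
tool_pos: [0.4512, -0.0868, 0.0392]
tool_rot: [-180.0, 0.1, -179.8]
ft_force: [0.2, 0.1, -1.9]
grip_width: 0.0198
```

jog_arm:
  commands:
    - [[0,0,-0.001],[0.03,0,-0.005],-1]
    - [[0,0,-0.001],[0.08,0,-0.01],-1]
    - [[0,0,-0.001],[0.13,0,-0.01],-1]
    - [[0,0,-0.001],[0.18,0,-0.02],-1]
    - [[0,0,-0.001],[0.21,0,-0.05],-1]
    - [[0,0,-0.001],[0.21,0,-0.12],-1]
    - [[0,0,-0.001],[0.21,0,-0.2],-1]
    - [[0,0,-0.001],[0.21,0,-0.28],-1]
    - [[0,0,-0.001],[0.21,0,-0.36],-1]
    - [[0,0,-0.001],[0.21,0,-0.44],-1]
    - [[0,0,-0.001],[0.21,0,-0.5],-1]
    - [[0,0,-0.001],[0.21,0,-0.51],-1]

```text
clock: 6.55
tool_pos: [0.347, -0.0874, 0.297]
tool_rot: [-179.8, 0.4, -179.6]
ft_force: [0.7, 0.2, -2.4]
grip_width: 0.02
```

jog_arm:
  commands:
    - [[0,0,-0.002],[-0.01,0.03,0],-1]
    - [[0,0,-0.002],[-0.03,0.1,0],-1]
    - [[0,0,-0.002],[-0.05,0.19,0],-1]
    - [[0,0,-0.002],[-0.07,0.28,0],-1]
    - [[0,0,-0.002],[-0.09,0.37,0],-1]
    - [[0,0,-0.002],[-0.11,0.46,0],-1]
    - [[0,0,-0.002],[-0.13,0.55,0],-1]
    - [[0,0,-0.002],[-0.15,0.64,0],-1]
    - [[0,0,-0.002],[-0.17,0.73,0],-1]
    - [[0,0,-0.002],[-0.19,0.82,0],-1]
    - [[0,0,-0.002],[-0.2,0.91,0],-1]
    - [[0,0,-0.002],[-0.2,0.97,0],-1]

```text
clock: 7.75
tool_pos: [0.4437, 0.4008, 0.294]
tool_rot: [-179.8, 0.3, -179.2]
ft_force: [0.2, -0.3, -2.5]
grip_width: 0.0197
```

jog_arm:
  commands:
    - [[0,0,0],[0,0.01,0],-1]
    - [[0,0,0],[0,0.01,0],-1]
    - [[0,0,0],[0,0.01,0],-1]

```text
clock: 8.05
tool_pos: [0.4433, 0.4047, 0.293]
tool_rot: [-179.7, 0.2, -179.2]
ft_force: [-0.6, -0.3, -2.3]
grip_width: 0.0198
```

Run:
```python
from h import *
import cv2
o=get_obs(); print(o["tool_pos"],o["tool_rot"],o["grip_width"])
print(plan([.448,.415,.06],[180,0,180]))
c=capture("top"); 
# tray rim and beaker refinement from top picture
for t,z in (("tray",.015),("beaker",.079),("bowl",.32)):
    for r in regions_of(t,"top"):
        k=max(cv2.findContours(r["pixels"].astype("uint8"),0,2)[0],key=len)
        (u,v),d=cv2.minEnclosingCircle(k); print(t,r["confidence"],u,v,d,ray(c,u,v,z).round(3))
```

```text
[0.44326577 0.40474691 0.29301264] [-179.70789452    0.19148449 -179.23604696] 0.019760716920461736
(array([-0.0016,  0.0011,  0.0042]), array([-0.0082,  0.0228,  0.4659]))
tray 0.65 191.42959594726562 253.4486846923828 48.12832260131836 [0.505 0.34  0.015]
beaker 0.77 196.0 253.5 13.756916999816895 [0.503 0.312 0.079]
bowl 0.82 434.0 352.5 20.500099182128906 [ 0.261 -0.301  0.32 ]
bowl 0.66 134.7083282470703 238.5833282470703 23.34552574157715 [0.53  0.404 0.32 ]
```

jog_arm:
  commands:
    - [[-0.0016,0.001,0.004],[-0.008,0.023,0.03],-1]
    - [[-0.0016,0.001,0.004],[-0.008,0.023,0.1],-1]
    - [[-0.0016,0.001,0.004],[-0.008,0.023,0.18],-1]
    - [[-0.0016,0.001,0.004],[-0.008,0.023,0.26],-1]
    - [[-0.0016,0.001,0.004],[-0.008,0.023,0.34],-1]
    - [[-0.0016,0.001,0.004],[-0.008,0.023,0.41],-1]
    - [[-0.0016,0.001,0.004],[-0.008,0.023,0.46],-1]
    - [[-0.0016,0.001,0.004],[-0.008,0.023,0.49],-1]
    - [[-0.0016,0.001,0.004],[-0.008,0.023,0.51],-1]
    - [[-0.0016,0.001,0.004],[-0.008,0.023,0.512],-1]
    - [[-0.0016,0.001,0.004],[-0.008,0.023,0.512],-1]

```text
clock: 9.35
tool_pos: [0.4491, 0.4156, 0.0383]
tool_rot: [179.9, 0.1, 180.0]
ft_force: [0.4, -0.5, -3.0]
grip_width: 0.0197
```

Lower in small steps to contact (about 11 mm).

jog_arm:
  commands:
    - [[0,0,0],[0,0,0.006],-1]
    - [[0,0,0],[0,0,0.012],-1]
    - [[0,0,0],[0,0,0.017],-1]
    - [[0,0,0],[0,0,0.02],-1]
    - [[0,0,0],[0,0,0.02],-1]

```text
clock: 9.85
tool_pos: [0.4492, 0.4157, 0.0283]
tool_rot: [179.9, 0.1, 180.0]
ft_force: [-0.3, 0.3, -0.0]
grip_width: 0.0199
```

jog_arm:
  commands:
    - [[0,0,0],[0,0,0.002],-1]
    - [[0,0,0],[0,0,0.003],-1]
    - [[0,0,0],[0,0,0.003],-1]

```text
clock: 10.15
tool_pos: [0.4491, 0.4158, 0.0274]
tool_rot: [179.9, 0.1, 180.0]
ft_force: [-3.6, 0.0, 9.0]
grip_width: 0.02
```

jog_arm:
  commands:
    - [[0,0,0],[0,0,-0.001],-1]
    - [[0,0,0],[0,0,-0.001],-0.45]
    - [[0,0,0],[0,0,-0.001],-0.3]
    - [[0,0,0],[0,0,-0.001],0.2]
    - [[0,0,0],[0,0,-0.001],0.2]
    - [[0,0,0],[0,0,-0.03],0.4]
    - [[0,0,0],[0,0,-0.1],0.4]
    - [[0,0,0],[0,0,-0.19],0.4]
    - [[0,0,0],[0,0,-0.28],0.4]
    - [[0,0,0],[0,0,-0.37],0.4]
    - [[0,0,0],[0,0,-0.4],0.4]

```text
clock: 11.25
tool_pos: [0.4499, 0.4164, 0.2335]
tool_rot: [179.6, 0.5, 180.0]
ft_force: [0.5, 0.9, -0.4]
grip_width: 0.0635
```

jog_arm:
  commands:
    - [[0,0,0],[0.16,-0.08,-0.03],0.6]
    - [[0,0,0],[0.16,-0.98,-0.03],0.6]
    - [[0,0,0],[0.16,-0.98,-0.03],0.6]
    - [[0,0,0],[0.16,-0.98,-0.03],0.6]
    - [[0,0,0],[0.16,-0.98,-0.03],0.6]
    - [[0,0,0],[0.16,-0.98,-0.03],0.6]
    - [[0,0,0],[0.16,-0.98,-0.03],0.6]
    - [[0,0,0],[0.16,-0.98,-0.03],0.6]
    - [[0,0,0],[0.16,-0.98,-0.03],0.6]
    - [[0,0,0],[0.16,-0.98,-0.03],0.6]
    - [[0,0,0],[0.16,-0.98,-0.03],0.6]
    - [[0,0,0],[0.16,-0.98,-0.03],0.6]

```text
clock: 12.45
tool_pos: [0.3695, -0.076, 0.2458]
tool_rot: [179.7, 0.5, 179.8]
ft_force: [0.7, -0.0, 0.1]
grip_width: 0.0732
```

jog_arm:
  commands:
    - [[0,0,0],[0,-0.5,0.04],0.6]
    - [[0,0,0],[0,-0.5,0.04],0.6]
    - [[0,0,0],[0,-0.5,0.04],0.6]
    - [[0,0,0],[0,-0.5,0.04],0.6]
    - [[0,0,0],[0,-0.5,0.04],0.6]
    - [[0,0,0],[0,-0.5,0.04],0.6]
    - [[0,0,0],[0,-0.5,0.04],0.6]
    - [[0,0,0],[0,-0.5,0.04],0.6]

```text
clock: 13.25
tool_pos: [0.3688, -0.3245, 0.2247]
tool_rot: [179.7, 0.5, 179.8]
ft_force: [-0.0, 0.3, 0.2]
grip_width: 0.0728
```

```bash
python3 look.py w2 cup .079 .49
python3 - <<'E'
from h import *
import cv2
c=capture("top"); cv2.imwrite("pics/t2.png",cv2.resize(c["frame"][150:350,130:460,::-1],None,fx=2.4,fy=2.4,interpolation=2))
E
```

```text
[ 0.3688 -0.3245  0.2247] [179.66   0.53 179.81]
0.75 [318. 294.  78. 169.]
x 0.358 y -0.3326 -0.3169
x 0.371 y -0.3301 -0.3168
x 0.385 y -0.3311 -0.3168
x 0.398 y -0.3303 -0.3167
x 0.411 y -0.3304 -0.3158
```

View pics/w2.png

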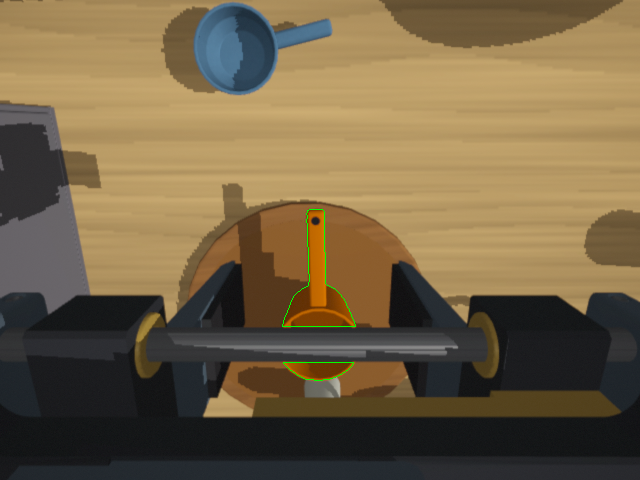

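View pics/t2.png

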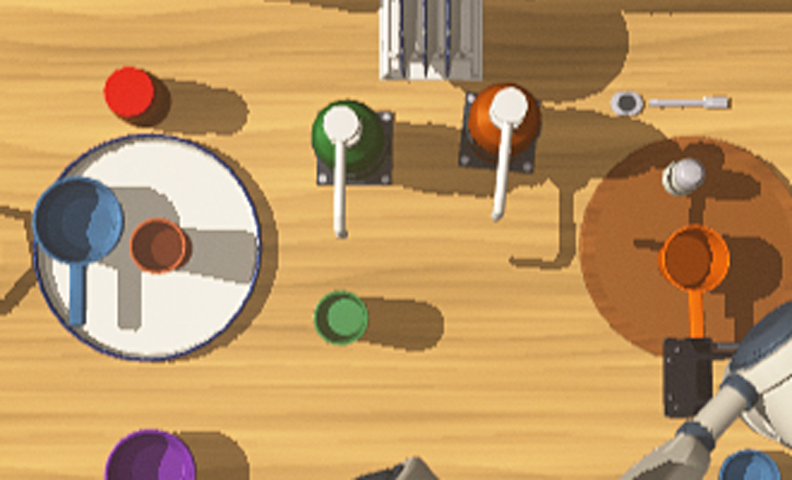

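The wrist picture shows the cup handle at cols 308–325, rows 210–300, centred. The top picture shows the bowl standing inside the tray's foot, clear of the beaker at (160,245). The amber spout tip is at (497,217).

Run:
```python
from h import *
print(plan([.404,-.3238,.055],[180,0,180]))
c=capture("top")
for u,v,z in((342.5,194.2,.232),(337.1,240.4,.223),(338.2,239.2,.223)): print(ray(c,u,v,z))
```

```text
(array([ 0.0017,  0.0031, -0.0008]), array([-0.0667,  0.    ,  0.3403]))
[ 0.64794486 -0.09460444  0.232     ]
[ 0.53028744 -0.08061568  0.223     ]
[ 0.53335653 -0.08344716  0.223     ]
```

jog_arm:
  commands:
    - [[0.0017,0.0031,-0.0008],[-0.067,0,0.08],0.4]
    - [[0.0017,0.0031,-0.0008],[-0.067,0,0.17],0.2]
    - [[0.0017,0.0031,-0.0008],[-0.067,0,0.26],0]
    - [[0.0017,0.0031,-0.0008],[-0.067,0,0.32],0]
    - [[0.0017,0.0031,-0.0008],[-0.067,0,0.34],0]
    - [[0.0017,0.0031,-0.0008],[-0.067,0,0.34],0]
    - [[0.0017,0.0031,-0.0008],[-0.067,0,0.34],-1]
    - [[0.0017,0.0031,-0.0008],[-0.067,0,0.34],-1]
    - [[0.0017,0.0031,-0.0008],[-0.067,0,0.34],-1]
    - [[0.0017,0.0031,-0.0008],[-0.067,0,0.34],-1]
    - [[0.0017,0.0031,-0.0008],[-0.067,0,0.34],-1]
    - [[0.0017,0.0031,-0.0008],[-0.067,0,0.34],-1]
  newtons: 30

```text
clock: 14.65
tool_pos: [0.4042, -0.3243, 0.0556]
tool_rot: [-180.0, 0.0, 180.0]
ft_force: [-3.0, -0.9, 7.8]
grip_width: 0.0157
```

jog_arm:
  commands:
    - [[0,0,0],[0,0,0],-1]
    - [[0,0,0],[0,0,0],-1]
    - [[0,0,0],[0,0,-0.01],-1]
    - [[0,0,0],[0,0,-0.03],-1]
    - [[0,0,0],[0,0,-0.05],-1]
    - [[0,0,0],[0,0,-0.06],-1]

```text
clock: 15.25
tool_pos: [0.4045, -0.3247, 0.087]
tool_rot: [-179.9, 0.1, 180.0]
ft_force: [-0.1, -0.7, -1.1]
grip_width: 0.0157
```

jog_arm:
  commands:
    - [[0,0,0],[0,0.03,0],-1]
    - [[0,0,0],[0,0.1,0],-1]
    - [[0,0,0],[0,0.18,0],-1]
    - [[0,0,0],[0,0.26,0],-1]
    - [[0,0,0],[-0.02,0.34,0],-1]
    - [[0,0,0],[-0.05,0.41,0],-1]
    - [[0,0,0],[-0.08,0.46,0],-1]
    - [[0,0,0],[-0.089,0.483,0],-1]
    - [[0,0,0],[-0.089,0.483,0],-1]
    - [[0,0,0],[-0.089,0.483,0.02],-1]
    - [[0,0,0],[-0.089,0.483,0.05],-1]
    - [[0,0,0],[-0.089,0.483,0.075],-1]

```text
clock: 16.45
tool_pos: [0.4483, -0.0843, 0.0481]
tool_rot: [-179.9, 0.1, 179.9]
ft_force: [-0.2, -0.4, -0.8]
grip_width: 0.0157
```

Run:
```python
from h import *
o=get_obs(); print(o["tool_pos"],o["tool_rot"],o["ft_force"]); print(plan([.449,-.083,.0425],[180,0,180]))
```

```text
[ 0.44830494 -0.08426806  0.04806365] [-1.79893561e+02  5.20191028e-02  1.79910794e+02] [-0.21335208 -0.39422888 -0.75703286]
(array([-0.0006,  0.0003, -0.0005]), array([-0.0014,  0.0026,  0.0111]))
```

jog_arm:
  commands:
    - [[0,0,0],[-0.001,0.002,0.005],-1]
    - [[0,0,0],[-0.001,0.002,0.01],-1]
    - [[0,0,0],[-0.001,0.002,0.012],-1]
    - [[0,0,0],[-0.001,0.002,0.013],-1]
    - [[0,0,0],[-0.001,0.002,0.013],-1]

```text
clock: 16.95
tool_pos: [0.4489, -0.0835, 0.0419]
tool_rot: [-179.9, 0.1, 179.9]
ft_force: [-0.9, -0.6, 1.4]
grip_width: 0.0154
```

jog_arm:
  commands:
    - [[0,0,0],[0,0,0.001],-1]
    - [[0,0,0],[0,0,0.001],-0.55]
    - [[0,0,0],[0,0,0],-0.4]
    - [[0,0,0],[0,0,0],0]
    - [[0,0,0],[0,0,0],0]
    - [[0,0,0],[0,0,-0.03],0]
    - [[0,0,0],[0,0,-0.11],0]
    - [[0,0,0],[0,0,-0.2],0]
    - [[0,0,0],[0,0,-0.29],0]
    - [[0,0,0],[0,0,-0.38],-1]
    - [[0,0,0],[0,0,-0.47],-1]
    - [[0,0,0],[0,0,-0.48],-1]

```text
clock: 18.15
tool_pos: [0.4506, -0.0835, 0.2869]
tool_rot: [-179.7, 0.5, 179.9]
ft_force: [-0.3, -1.0, -0.5]
grip_width: 0.0247
```

Run:
```python
from h import *
import cv2
print(plan([.6485,-.0943,.27],[180,0,180]))
s=capture("side"); cv2.imwrite("pics/s2.png",cv2.resize(s["frame"][160:360,240:460,::-1],None,fx=2.7,fy=2.7,interpolation=2))
```

```text
(array([-0.0015,  0.0029, -0.0005]), array([-0.3956, -0.0208,  0.0376]))
```

View pics/s2.png

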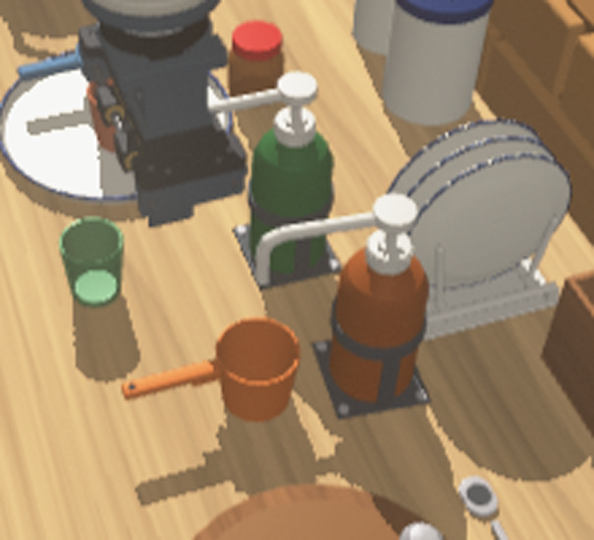

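The side picture shows the cup upright on the shelf with its rim at (257,345), right below the amber spout mouth at (263,280).

jog_arm:
  commands:
    - [[-0.0015,0.0029,-0.0005],[-0.08,-0.005,0],-1]
    - [[-0.0015,0.0029,-0.0005],[-0.16,-0.01,0],-1]
    - [[-0.0015,0.0029,-0.0005],[-0.24,-0.015,0],-1]
    - [[-0.0015,0.0029,-0.0005],[-0.33,-0.02,0],-1]
    - [[-0.0015,0.0029,-0.0005],[-0.396,-0.021,0.02],-1]
    - [[-0.0015,0.0029,-0.0005],[-0.396,-0.021,0.04],-1]
    - [[-0.0015,0.0029,-0.0005],[-0.396,-0.021,0.06],-1]
    - [[-0.0015,0.0029,-0.0005],[-0.396,-0.021,0.08],-1]
    - [[-0.0015,0.0029,-0.0005],[-0.396,-0.021,0.092],-1]
    - [[-0.0015,0.0029,-0.0005],[-0.396,-0.021,0.096],-1]
    - [[-0.0015,0.0029,-0.0005],[-0.396,-0.021,0.096],-1]

```text
clock: 19.3
tool_pos: [0.6479, -0.0944, 0.2387]
tool_rot: [180.0, -0.1, 180.0]
ft_force: [0.2, 0.1, -0.3]
grip_width: 0.0006
```

Run:
```python
from h import *
o=get_obs(); print(o["tool_pos"],o["tool_rot"],o["ft_force"],o["grip_width"]); print(plan([.6485,-.0943,.232],[180,0,180]))
```

```text
[ 0.64792046 -0.0943875   0.23867145] [ 1.79955691e+02 -1.16598233e-01  1.79990476e+02] [ 0.19666558  0.105791   -0.34553164] 0.0006194583639874148
(array([ 0.0002, -0.0006, -0.0001]), array([-0.0012,  0.0002,  0.0133]))
```

Press down gradually to about z 0.2145 first.

jog_arm:
  commands:
    - [[0,0,0],[-0.001,0,0.008],-1]
    - [[0,0,0],[-0.001,0,0.014],-1]
    - [[0,0,0],[-0.001,0,0.02],-1]
    - [[0,0,0],[-0.001,0,0.026],-1]
    - [[0,0,0],[-0.001,0,0.032],-1]
    - [[0,0,0],[-0.001,0,0.038],-1]
    - [[0,0,0],[-0.001,0,0.044],-1]
    - [[0,0,0],[-0.001,0,0.047],-1]
    - [[0,0,0],[-0.001,0,0.047],-1]

```text
clock: 20.2
tool_pos: [0.6487, -0.0945, 0.2158]
tool_rot: [180.0, -0.1, 180.0]
ft_force: [-2.7, -0.1, 9.6]
grip_width: 0.0008
```

jog_arm:
  commands:
    - [[0,0,0],[0,0,0.001],-1]
    - [[0,0,0],[0,0,0.002],-1]
    - [[0,0,0],[0,0,0.003],-1]
    - [[0,0,0],[0,0,0.003],-1]

```text
clock: 20.6
tool_pos: [0.6487, -0.0944, 0.215]
tool_rot: [180.0, -0.0, 180.0]
ft_force: [-3.1, 0.8, 10.5]
grip_width: 0.0004
```

jog_arm:
  commands:
    - [[0,0,0],[0,0,0.002],-1]
    - [[0,0,0],[0,0,0.003],-1]
    - [[0,0,0],[0,0,0.004],-1]
    - [[0,0,0],[0,0,0.004],-1]
    - [[0,0,0],[0,0,0.004],-1]

```text
clock: 21.1
tool_pos: [0.6487, -0.0945, 0.2142]
tool_rot: [-180.0, 0.0, 180.0]
ft_force: [-6.3, 1.3, 15.4]
grip_width: 0.0005
```

jog_arm:
  commands:
    - [[0,0,0],[0,0,0.002],-1]
    - [[0,0,0],[0,0,0.003],-1]
    - [[0,0,0],[0,0,0.003],-1]
    - [[0,0,0],[0,0,0.003],-1]

```text
clock: 21.5
tool_pos: [0.6488, -0.0945, 0.2142]
tool_rot: [-180.0, 0.1, -180.0]
ft_force: [-6.7, 0.6, 18.7]
grip_width: 0.0004
```

The z stayed at 0.2142 while the force went from 15 to 19 N, so the head is at its stop. Now I'll let it rise.

jog_arm:
  commands:
    - [[0,0,0],[0,0,-0.01],-1]
    - [[0,0,0],[0,0,-0.02],-1]
    - [[0,0,0],[0,0,-0.03],-1]
    - [[0,0,0],[0,0,-0.04],-1]
    - [[0,0,0],[0,0,-0.06],-1]
    - [[0,0,0],[0,0,-0.1],-1]
    - [[0,0,0],[0,0,-0.15],-0.5]
    - [[0,0,0],[0.06,0.004,-0.15],0]
    - [[0,0,0],[0.15,0.01,-0.15],0]
    - [[0,0,0],[0.24,0.016,-0.15],0]
    - [[0,0,0],[0.33,0.02,-0.15],0]
    - [[0,0,0],[0.398,0.022,-0.15],0]

```text
clock: 22.7
tool_pos: [0.4472, -0.083, 0.289]
tool_rot: [-180.0, 0.1, -180.0]
ft_force: [0.4, -0.3, 1.3]
grip_width: 0.0447
```

```bash
python3 look.py w3 cup .065 .534
python3 - <<'E'
from h import *
import cv2
print(plan([.449,-.083,.0425],[180,0,180]))
s=capture("side"); a=cv2.imread("pics/s2.png"); f=s["frame"][160:360,240:460,::-1]; b=cv2.resize(f,None,fx=2.7,fy=2.7,interpolation=2)
print("head/spout region diff vs before", cv2.absdiff(a,b)[185:290,250:420].mean(), "shifted 4px", cv2.absdiff(a[181:286,250:420],b[185:290,250:420]).mean())
E
```

```text
[ 0.4472 -0.083   0.289 ] [-1.7997e+02  1.1000e-01 -1.7999e+02]
0.93 [315. 236.  71. 145.]
x 0.403 y -0.0887 -0.0761
x 0.416 y -0.0887 -0.076
x 0.429 y -0.0898 -0.076
x 0.442 y -0.091 -0.0759
x 0.456 y -0.091 -0.0758
0.75 [125. 305.  39.  30.]
(array([-0.0001,  0.0004, -0.0001]), array([-0.0055,  0.    ,  0.4938]))
head/spout region diff vs before 0.6488515406162465 shifted 4px 15.139495798319327
```

The pump head looks the same as before the press, so it is fully up. The cup is where I left it.

jog_arm:
  commands:
    - [[0,0,0],[-0.005,0,0.08],0]
    - [[0,0,0],[-0.005,0,0.17],0]
    - [[0,0,0],[-0.005,0,0.26],0]
    - [[0,0,0],[-0.005,0,0.35],0]
    - [[0,0,0],[-0.005,0,0.43],0]
    - [[0,0,0],[-0.005,0,0.475],0]
    - [[0,0,0],[-0.005,0,0.493],0]
    - [[0,0,0],[-0.005,0,0.493],0]
    - [[0,0,0],[-0.005,0,0.493],-1]
    - [[0,0,0],[-0.005,0,0.493],-1]
    - [[0,0,0],[-0.005,0,0.493],-1]
    - [[0,0,0],[-0.005,0,0.493],-1]

```text
clock: 24.05
tool_pos: [0.452, -0.0837, 0.0438]
tool_rot: [-179.9, 0.2, 180.0]
ft_force: [0.2, -0.2, -0.1]
grip_width: 0.0165
```

jog_arm:
  commands:
    - [[0,0,0],[0,0,0],-1]
    - [[0,0,0],[0,0,0],-1]
    - [[0,0,0],[0,0,0],-1]
    - [[0,0,0],[0,0,-0.01],-1]
    - [[0,0,0],[0,0,-0.03],-1]
    - [[0,0,0],[0,0,-0.03],-1]

```text
clock: 24.65
tool_pos: [0.4525, -0.0838, 0.0601]
tool_rot: [-179.9, 0.3, 180.0]
ft_force: [-0.3, 0.1, -1.0]
grip_width: 0.0159
```

jog_arm:
  commands:
    - [[0,0,0],[0.03,0,-0.005],-1]
    - [[0,0,0],[0.09,0,-0.005],-1]
    - [[0,0,0],[0.15,0,-0.01],-1]
    - [[0,0,0],[0.2,0,-0.05],-1]
    - [[0,0,0],[0.2,0,-0.12],-1]
    - [[0,0,0],[0.2,0,-0.2],-1]
    - [[0,0,0],[0.2,0,-0.28],-1]
    - [[0,0,0],[0.2,0,-0.3],-1]
    - [[0,0,0],[0.2,0,-0.3],-1]

```text
clock: 25.55
tool_pos: [0.3526, -0.0839, 0.2112]
tool_rot: [-179.8, 0.6, 180.0]
ft_force: [0.4, 0.2, -1.0]
grip_width: 0.0159
```

Run:
```python
from h import *
o=get_obs(); print(o["tool_pos"],o["tool_rot"]); print(plan([.337,.325,.205],[180,0,180]))
```

```text
[ 0.35256633 -0.08391088  0.2111614 ] [-179.8068883     0.56657973  179.97073414]
(array([-0.0011,  0.0031, -0.0002]), array([0.0317, 0.8178, 0.0093]))
```

jog_arm:
  commands:
    - [[-0.0011,0.0031,0],[0,0.03,0],-1]
    - [[-0.0011,0.0031,0],[0,0.1,0],-1]
    - [[-0.0011,0.0031,0],[0,0.19,0],-1]
    - [[-0.0011,0.0031,0],[0,0.28,0],-1]
    - [[-0.0011,0.0031,0],[0,0.37,0],-1]
    - [[-0.0011,0.0031,0],[0.01,0.46,0],-1]
    - [[-0.0011,0.0031,0],[0.02,0.55,0],-1]
    - [[-0.0011,0.0031,0],[0.03,0.64,0],-1]
    - [[-0.0011,0.0031,0],[0.032,0.73,0.01],-1]
    - [[-0.0011,0.0031,0],[0.032,0.79,0.01],-1]
    - [[-0.0011,0.0031,0],[0.032,0.818,0.01],-1]
    - [[-0.0011,0.0031,0],[0.032,0.818,0.01],-1]

```text
clock: 26.75
tool_pos: [0.3364, 0.3259, 0.2035]
tool_rot: [-180.0, -0.1, -179.9]
ft_force: [0.4, 0.1, -1.2]
grip_width: 0.016
```

Run:
```python
from h import *
import cv2
o=get_obs(); print(o["tool_pos"],o["tool_rot"],o["grip_width"]); print(plan([.337,.325,.055],[180,0,180]))
c=capture("top"); cv2.imwrite("pics/t3.png",cv2.resize(c["frame"][180:330,120:320,::-1],None,fx=3,fy=3,interpolation=2))
```

```text
[0.33640687 0.32587969 0.20350454] [-1.79956024e+02 -6.24153963e-02 -1.79921696e+02] 0.016045990636104325
(array([-0.0002, -0.0003,  0.0004]), array([-0.0015, -0.0015,  0.297 ]))
```

View pics/t3.png

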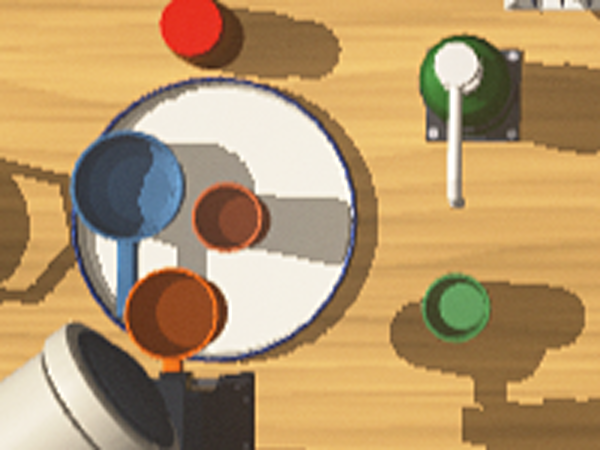

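The top picture shows the cup held upright at (172,313), clear of the bowl's handle and the beaker at (228,216). I'll lower it there.

jog_arm:
  commands:
    - [[0,0,0],[-0.0015,-0.0015,0.03],-1]
    - [[0,0,0],[-0.0015,-0.0015,0.09],-1]
    - [[0,0,0],[-0.0015,-0.0015,0.16],-1]
    - [[0,0,0],[-0.0015,-0.0015,0.22],-1]
    - [[0,0,0],[-0.0015,-0.0015,0.26],-1]
    - [[0,0,0],[-0.0015,-0.0015,0.285],-1]
    - [[0,0,0],[-0.0015,-0.0015,0.295],-1]
    - [[0,0,0],[-0.0015,-0.0015,0.3],-1]
    - [[0,0,0],[-0.0015,-0.0015,0.305],-1]
    - [[0,0,0],[-0.0015,-0.0015,0.307],-1]
    - [[0,0,0],[-0.0015,-0.0015,0.307],-1]

```text
clock: 27.9
tool_pos: [0.3371, 0.3238, 0.0505]
tool_rot: [-180.0, -0.0, -180.0]
ft_force: [0.9, 0.6, -0.5]
grip_width: 0.0157
```

jog_arm:
  commands:
    - [[0,0,0],[0,0,0.001],-1]
    - [[0,0,0],[0,0,0.003],-1]
    - [[0,0,0],[0,0,0.003],-1]

```text
clock: 28.2
tool_pos: [0.3371, 0.3238, 0.049]
tool_rot: [-180.0, -0.0, -180.0]
ft_force: [-0.3, -0.2, -0.8]
grip_width: 0.0157
```

jog_arm:
  commands:
    - [[0,0,0],[0,0,0.001],-1]
    - [[0,0,0],[0,0,0.002],-1]
    - [[0,0,0],[0,0,0.003],-1]
    - [[0,0,0],[0,0,0.003],-1]

```text
clock: 28.6
tool_pos: [0.3369, 0.3239, 0.0477]
tool_rot: [-180.0, -0.0, -180.0]
ft_force: [-2.9, 0.2, 8.4]
grip_width: 0.0155
```

Contact. Release and rise.

jog_arm:
  commands:
    - [[0,0,0],[0,0,-0.001],-1]
    - [[0,0,0],[0,0,-0.001],-0.55]
    - [[0,0,0],[0,0,-0.001],-0.4]
    - [[0,0,0],[0,0,-0.001],0]
    - [[0,0,0],[0,0,-0.001],0]
    - [[0,0,0],[0,0,-0.03],0]
    - [[0,0,0],[0,0,-0.11],0]
    - [[0,0,0],[0,0,-0.2],0]
    - [[0,0,0],[0,0,-0.29],0]
    - [[0,0,0],[0,-0.08,-0.38],0]
    - [[0,0,0],[0,-0.16,-0.38],0]
    - [[0,0,0],[0,-0.24,-0.38],0]

```text
clock: 29.8
tool_pos: [0.3375, 0.2029, 0.2393]
tool_rot: [180.0, 0.1, -179.9]
ft_force: [0.9, -1.6, 0.3]
grip_width: 0.0456
```

Run:
```python
from h import *
import cv2
print(get_obs()["ft_force"],get_obs()["grip_width"])
a=capture("top")["frame"][150:350,120:460,::-1]; s=capture("side")["frame"][130:330,180:460,::-1]
a=cv2.resize(a,(578,340),interpolation=2); s=cv2.resize(s,(364,260),interpolation=2)
o=np.zeros((600,580,3),np.uint8); o[:340,:578]=a; o[340:,:364]=s; cv2.imwrite("pics/f.png",o)
```

```text
[ 0.85653351 -1.63646025  0.29082909] 0.04563688175306633
```

View pics/f.png

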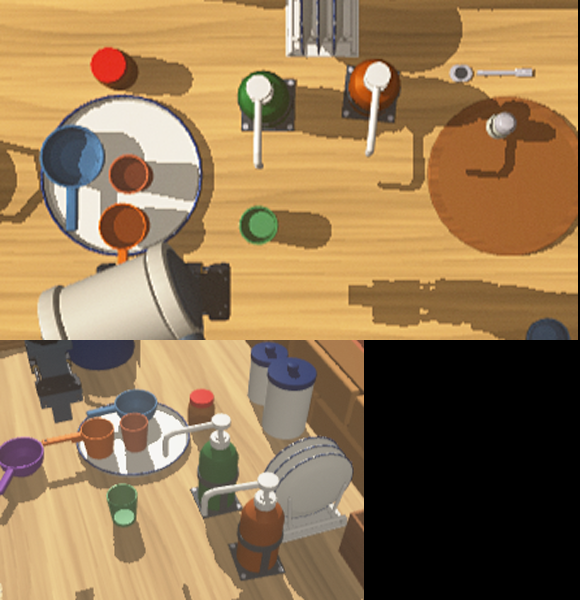

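The last picture shows the bowl at (73,156) and the cup at (124,226), both upright on the tray. The beaker, tumbler, jar and shaker are in their places, and the gripper is clear of everything.

```bash
python3 -c "
from workcell import *
print(hand_in())"
```

```text
the job is handed in; nothing more can be done
None
```

The job is done and handed in at about 30 s on the robot's clock, against the 72 s limit; `hand_in()` gives no verdict.

- **What I did:** I moved the blue bowl to the tray, then stood the orange cup on the shelf under the amber spout. I pressed the amber head to its stop and let it spring back, then stood the cup on the tray.
- **Press check:** the height stayed at 0.2142 m while the force rose from 15 to 19 N. That is above the 11 N spring force at the bottom, so the head was fully down. Afterwards, the side picture of the head and spout matched the one from before the press.
- **Final pictures:** the bowl and cup are upright on the tray, clear of each other and of the beaker. The beaker, tumbler, jar, shaker, plates and green pump look as they did at the start, judged by eye only. The gripper was empty and clear of everything.

None of my checks failed or disagreed. One reading I did not explain was about 8 N upward on the wrist while first gripping the cup; it was gone once the cup was lifted.

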